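Roll down the edging of an oval stool top

ROBOT

A 7-joint arm with a two-finger parallel gripper is mounted at the origin on the work surface. World frame = base frame: x ahead of the robot, y to its left, z up, the work surface at z = 0. Lengths are in m, angles in rad, forces in N, time in s.
With the tool pointing down it reaches from about 0.4 to 0.925 m from the base axis. Payload 5.6 kg.
Tool frame: the origin (TCP) lies between the finger pads; the fingertips stand 14 mm ahead of it and the grasp point (between the pads) lies 5 mm behind it (arm.tcp_to_tips is the z of the fingertips in the tool frame, in m); z points along the fingers, y is the line along which they close (so a half turn about z gives the same grasp; the last joint's range is limited). The gripper opens to 85 mm and grips with 20 to 120 N. Pads are 22 mm wide; open, the fingers measure 114 mm over their backs; the gripper's body (76 mm by 85 mm) begins 54 mm behind the grasp point. The pads swing forward as they close: fully open they stand 13 mm farther back than shut.
Start: joints at [-1.298, 0.468, -0.012, 1.603, 0.006, 1.071, -0.056], TCP at [0.202, 0.618, 0.215] pointing down, gripper open.
Joint ranges: [-2.53, 2.53], [-0.31, 2.02], [-1.57, 1.55], [0.28, 2.44], [-1.29, 4.43], [0.15, 1.84], [-2.92, 2.92]. Speed limits (rad/s): [2.57, 2.57, 3.14, 3.14, 3.14, 3.14, 3.14].

INTERFACE

Orientations are given as a 3x3 rotation matrix whose columns are the frame's x, y, z axes.
In Python, from workcell import arm, vision gives the robot as it stands.
- The arm moves only by the tool play_rows, never from a script. Its argument "commands" is a list that holds one entry, the list of rows, each a list of 7 numbers: the turn, a rotation vector about the tool's x, y, z in degrees, then the shift along the tool's x, y, z in mm, then the finger opening in mm, from 0 to 85.4. A call has 1 to 10 rows; each row shifts and turns the commanded pose from where the row before left it, along the tool's axes as they then stand; what a row does not reach is not made up. A row lasts 1/8 s, in which the tool goes at most 62.5 mm and 10.7 degrees, less where a joint would pass 70% of its speed; a pose out of reach is approached as far as the arm can. A call with a gripper value outside its range is refused whole. The fingers move at their own pace and stop on an object; "force" is the grip in N (left out, the last holds). Time passes only in rows, so rows that do not move let the fingers close. It gives the time, the measured TCP pose, the force, the opening and the grip force at its end, in the units of the state.
- arm.state(): the state, without advancing time (a new reading comes with each control period).
- vision.grab_frame(name): name is "side" or "top"; returns a dict with "color" (480x640x3 uint8, red, green, blue), "depth" (480x640 float32, m along the optical axis (not along the pixel's ray), 0 where there is no reading), "fx", "fy", "cx", "cy" (pixels), "origin" and "attitude" of the camera in the world. Camera axes: x right, y up, looking along -z (the intrinsics and any distortion apply to the point x, -y, -z); pixel columns grow to the right and rows downward; lengths in m; the calibration is good to about 2 mm. A picture is of the moment at which its call begins.
- arm.job_done(): hands the job in; it is judged then, once.
The state is a dict: "time_s": time; "qpos": joint angles; "joint_velocities": joint speeds; "effort": joint torques, N m; "eef_pos": TCP position; "tcp_rot": TCP orientation; "force": force on the tool from outside, world axes, zero at the start; "ft_torque": the same for the moment, N m; "gripper_width": finger opening in m; "gripper_force": force on a finger pad.
Only numpy, scipy, OpenCV 4.12 (cv2) and the standard library are available. Lean on these libraries where they do the work, as an engineer would, in place of code of your own. Each camera call takes 0.05 s, during which the arm holds its last target. There are 200 camera calls.

TASK

Take the spring roller and roll down the new edging of the oval top: start with the roller pressing on the taped seam, get the top turning clockwise (seen from above) on its free turntable past the roller, go once right round, over the seam again and on to the middle of the next long side. All the while the top turns keep the roller pressing with 2 to 9 N, never lifting off, and do not let the top whirl faster than two turns in five seconds. Bring it to rest there and finish while still holding the roller pressed on that long side, for at least three seconds; keep the gripper off the top and turntable and leave the other things alone.

Things in the scene. Friction and masses are not known exactly. Their poses are not given: they have to be found in the camera images.
- top_mid (a point): oval stool top, pale wood with 7 mm dark edging: a true ellipse 330 x 260 mm, 35 mm thick, upright edge, 1.65 kg, screwed flat on the turntable's platter. This point: centre of its underside on the turning axis, 60 mm above the bench; x along the long half axis (165 mm) to the taped seam, y along a short half axis (130 mm) to the long side that follows the seam in clockwise turning, z up
- oval_top (a joint): turn of the platter and top, rad, anticlockwise from above positive (clockwise turning lowers it), counts on past full turns; 0 when the seam points along world +x, pi/2 along world +y. It starts at 1.1 to 1.65. A pressing roller turns the oval like a cam: torque = N x dD per rad (N force, D distance axis to hub): it drives where the edge falls away, brakes where it rises
- seam (a point): seam of the edging, under pale tape (45 x 28 mm on the upper face and down the edge) at one narrow end; the point is on the edge at half thickness (77 mm above the bench). The roller rolls and does not drive the top sideways. On a long side the top settles under the roller; on a narrow end it falls off to one side
- spring_roller: spring pressure roller lying on the bench: wooden stock 130 long x 34 wide x 48 mm high, brass guide tube and sprung steel fork with roller in front. Origin: centre of the stock's underside; x forward to the roller, y across the stock, z up. About 0.45 kg, balanced 45 mm ahead of the origin. Spring axis 25 mm above the underside; hub 170 mm ahead of the origin when the spring is free
- stock_grip (a point): place to grip the stock, across its 34 mm width: 40 mm ahead of the tool's origin, 25 mm above its underside, on the spring axis
- plunger (a joint): how far the sprung fork is pushed into the stock, m: 0 free, stop at 0.036; spring 300 N/m without preload (2 N at 6.7 mm, 9 N at 30 mm), so it shows the pressing force
- roller_hub (a point): centre of the rubber roller, 60 mm diameter, 40 mm high, axle along the tool's z, turning freely. To press squarely its height is that of the middle of the edge (77 mm). In the top's frame it is at about (195, 0) mm on the seam and (0, 160) mm on the long side that follows
- jack_plane: wooden hand plane 210 mm long, bystander; origin centre of underside
- glue_bottle: bottle 170 mm high, 60 mm across, bystander; origin centre of underside
- offcut_box: clear plastic box 160 x 110 x 60 mm with wood offcuts, bystander; origin centre of underside
- pencil_tin: tin 72 mm across, 95 mm high with pencils, bystander; origin centre of underside
- mallet: wooden joiner's mallet, bystander; origin under its head
- oilstone: sharpening stone in a wooden tray 200 x 70 mm, bystander; origin centre of underside
- screwdriver: screwdriver lying on the bench, bystander
- turntable: ball-bearing turntable: fixed round foot 200 mm across, steel platter 236 mm across (8.8 kg), its top 60 mm above the bench; origin on the bench under the upright turning axis. Platter and oval top together 0.08 kg m2 nominal (25 % more or less): it coasts. The bearing hardly brakes (0.003 N m plus 0.003 N m s/rad); the roller's rolling drag is about 0.005 N m per newton of press

How it is judged:
On the way, in this order (a step that is already met when the one before it is completed fails the run):
1. roller pressing on the seam (x of roller_hub in the frame of top_mid above 0.175 m and value of joint plunger between 0.005 and 0.031 m), for 0.1 s.
2. roller pressing on the first long side (y of roller_hub in the frame of top_mid above 0.145 m and value of joint plunger between 0.005 and 0.031 m).
3. roller pressing on the end opposite the seam (x of roller_hub in the frame of top_mid below -0.175 m and value of joint plunger between 0.005 and 0.031 m).
4. roller pressing on the other long side (y of roller_hub in the frame of top_mid below -0.145 m and value of joint plunger between 0.005 and 0.031 m).
5. roller over the seam again (all of step 1).
6. top brought to rest with the roller pressing on the middle of the next long side (y of roller_hub in the frame of top_mid above 0.14 m and x of roller_hub in the frame of top_mid between -0.05 and 0.05 m and velocity of joint oval_top between -0.15 and 0.15 rad/s and height (world z) of roller_hub above 0.06 m and value of joint plunger between 0.005 and 0.031 m), for 2 s.
At the end, for the whole second after the job is handed in: The robot still holds the roller off the bench (hub higher than 60 mm) and pressed on the long side after the seam, hub within 50 mm of its middle, spring pushed in 5 to 31 mm (1.5 to 9.3 N), top turning slower than 0.15 rad/s, after one full turn over the seam (all of step 6); the arm keeps its last pose, push and grip.
It fails at once if the roller is pressed in over 32 mm (9.6 N) (value of joint plunger above 0.032 m).
It fails at once if the top turns (over 0.25 rad/s) while the roller does not press on it (spring in less than 4 mm, 1.2 N) ((velocity of joint oval_top above 0.25 rad/s or velocity of joint oval_top below -0.25 rad/s) and value of joint plunger below 0.004 m).
It fails at once if the top turns faster than 2.8 rad/s (velocity of joint oval_top above 2.8 rad/s or velocity of joint oval_top below -2.8 rad/s).
It fails at once if gripper or arm touches the top or the turntable (contact force between any of the fingers, the arm and turntable above 0.5 N).
It fails at once if a bystander is moved by over 20 mm (distance of any of jack_plane, glue_bottle, offcut_box, pencil_tin, mallet, oilstone, screwdriver from where it was at the start of the episode above 0.02 m).
It also fails if it takes over 64 s, if anything falls off the work surface, if the arm or the gripper's body presses on something with over 40 N, if the wrist force passes 120 N, or if a joint passes its speed limit or range.

## Working session

There is one attempt and no reset: what is moved stays moved. The work goes in short steps, Python scripts to look and compute and a tool call to move; the robot and the scene stay as the last step left them, time stands still between calls to the robot, and variables do not carry over. Pictures are saved under pics/ and viewed, at most 10 in all, crops included, and the job is handed in when it is done.

Besides the shell and the picture viewer there is one more tool, called as name(argument=value, ...), one argument or row to a line, values as JSON. play_rows: Moves the arm, as the interface text tells. Its arguments: {"type":"object","properties":{"commands":{"type":"array"},"force":{"type":"number"}},"required":["commands"]}

```bash
mkdir -p pics; ls; python3 - <<'E'
from workcell import arm, vision
import cv2,numpy as np
for n in("top","side"):
    f=vision.grab_frame(n); cv2.imwrite(f"pics/{n}0.png",f["color"][:,:,::-1]); np.savez(f"{n}0.npz",**f)
    print(n,f["fx"],f["fy"],f["cx"],f["cy"],f["origin"],f["attitude"],[k for k in f])
print(arm.state())
E
```

```text
pics
top 449.21885679917796 449.21885679917796 320.63605769250717 241.30018371472704 [0.48853065 0.01327784 1.32391878] [[-0.02167356  0.99712821 -0.07256435]
 [-0.9994568  -0.0234121  -0.02319428]
 [-0.02482655  0.07202223  0.997094  ]] ['color', 'depth', 'fx', 'fy', 'cx', 'cy', 'origin', 'attitude']
side 440.6419890502455 440.6419890502455 319.9203372756736 239.92292889943732 [ 0.34895529 -0.9830354   0.94039696] [[ 0.97651434  0.1389577  -0.16465264]
 [-0.21544525  0.62356527 -0.7514983 ]
 [-0.00175481  0.7693225   0.63885821]] ['color', 'depth', 'fx', 'fy', 'cx', 'cy', 'origin', 'attitude']
{'time_s': 0.1, 'qpos': array([-1.29805621,  0.46834322, -0.01155311,  1.60353483,  0.00600364,
        1.0714042 , -0.05633441]), 'joint_velocities': array([ 0.0010508 , -0.00113803, -0.00159102, -0.00337888, -0.00015604,
       -0.00115759, -0.00164015]), 'effort': array([ 4.35770698e-04, -5.33523881e+01,  2.14211864e-02, -2.51964766e+01,
        1.15240717e-02,  4.29996435e-03,  1.62301183e-05]), 'eef_pos': array([0.20176715, 0.61732929, 0.21369711]), 'tcp_rot': array([[-9.50522907e-01,  3.10654248e-01, -3.75927196e-04],
       [ 3.10654442e-01,  9.50521550e-01, -1.61280501e-03],
       [-1.43697826e-04, -1.64979156e-03, -9.99998629e-01]]), 'force': array([-0.5291854 ,  0.50606384, -0.37977647]), 'ft_torque': array([ 0.01558628, -0.0167212 , -0.00668992]), 'gripper_force': 0.0, 'gripper_width': 0.0854550332349797}
```

View pics/top0.png

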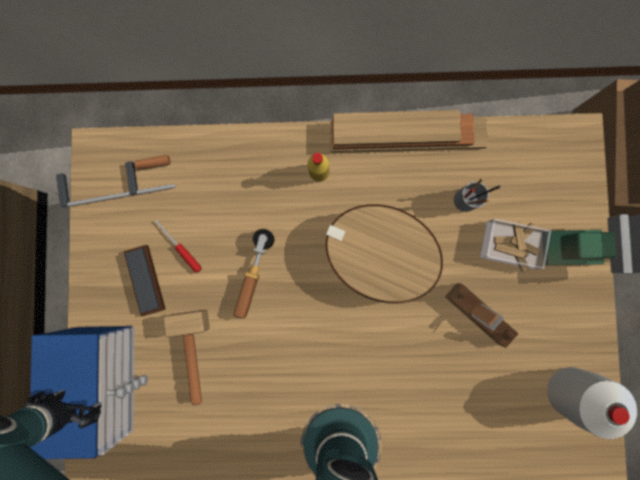

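View pics/side0.png

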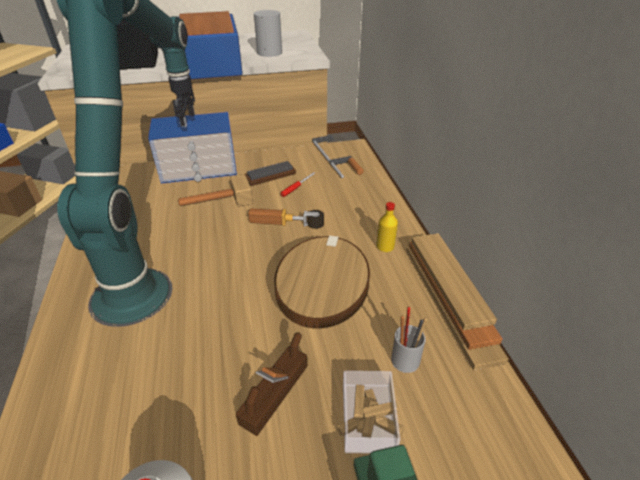

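Top view: oval is centred near (384,253) with the tape at (336,233). The roller tool runs from its stock at (246,295) to its roller at (263,240). The side view agrees, with the tape at (332,241) and the tool at (285,217).

```bash
cat > h.py <<'E'
import numpy as np, cv2
def world(f):
    d=f["depth"]; v,u=np.mgrid[:480,:640]
    P=np.stack([(u-f["cx"])/f["fx"]*d,-(v-f["cy"])/f["fy"]*d,-d],-1)
    W=P@np.array(f["attitude"]).T+f["origin"]; W[d==0]=np.nan; return W
def ray(f,u,v,z):
    R=np.array(f["attitude"]).reshape(3,3); r=R@np.array([(u-f["cx"])/f["fx"],-(v-f["cy"])/f["fy"],-1])
    o=np.array(f["origin"]); return o+r*(z-o[2])/r[2]
def comp(m,near=None):
    n,l,s,c=cv2.connectedComponentsWithStats(m.astype(np.uint8)); 
    i=1+np.argmax(s[1:,4]); return l==i,c[i],s[i]
E
python3 - <<'E'
from h import *
for n in("top","side"):
    f=dict(np.load(n+"0.npz")); W=world(f); hsv=cv2.cvtColor(f["color"],cv2.COLOR_RGB2HSV)
    z=W[...,2]; print(n)
    # oval
    m=(z>.085)&(z<.105)&(np.hypot(W[...,0]-.5,W[...,1]+.13)<.25)
    m,c,s=comp(m); c3,_=cv2.findContours(m.astype(np.uint8),0,1)
    k=max(c3,key=cv2.contourArea)[:,0]
    Q=np.array([ray(f,u,v,.095)[:2] for u,v in k]); e=cv2.fitEllipse((Q*1000).astype(np.float32)); print("oval",e,np.nanmedian(z[m]))
    t=m&(hsv[...,1]<60)&(hsv[...,2]>150); t,c,s=comp(t); p=ray(f,*c,.095); print("tape",c,s[4],p, np.arctan2(p[1]-e[0][1]/1000,p[0]-e[0][0]/1000))
    # tool by height
    b=(slice(215,330),slice(220,285)) if n=="top" else (slice(200,232),slice(240,332))
    M=np.zeros(z.shape,bool); M[b]=1
    st=M&(z>.036)&(z<.056); ys,xs=np.nonzero(st); Q=W[st][:,:2]
    m1,c,s=comp(st); 
    for nm,mm in(("hi",st),):
        n_,l,s_,c_=cv2.connectedComponentsWithStats(mm.astype(np.uint8))
        for i in range(1,n_):
            if s_[i,4]>15:
                q=W[l==i]; r=cv2.minAreaRect((q[:,:2]*1000).astype(np.float32)); print(nm,s_[i],c_[i],q.mean(0),r,hsv[l==i].mean(0))
E
```

```text
top
oval ((541.4827880859375, -128.58651733398438), (257.5291748046875, 327.8323669433594), 155.29824829101562) 0.09611938831910383
tape [335.57225434 232.42774566] 173 [6.01418639e-01 3.29652982e-04 9.50000000e-02] 1.1356035113464324
hi [252 229  22  25 375] [262.06133333 239.66133333] [0.59013711 0.21048912 0.0467858 ] ((589.2992553710938, 213.6243133544922), (59.012733459472656, 68.8333740234375), 45.565704345703125) [35.49066667 25.32       85.01066667]
hi [233 265  25  54 586] [245.30546075 293.6774744 ] [0.43753972 0.25998813 0.04724611] ((443.85272216796875, 259.13873291015625), (35.31324005126953, 154.31915283203125), 71.63053894042969) [ 13.04948805 142.14163823 140.3668942 ]
side
oval ((540.2078857421875, -131.5863800048828), (258.1947021484375, 335.1329650878906), 156.84288024902344) 0.0954006153272044
tape [331.95294118 240.47058824] 85 [0.60150011 0.00106006 0.095     ] 1.1379487230081344
hi [248 208  40  10 302] [267.27152318 212.06291391] [0.43500921 0.25577401 0.04545476] ((436.7292785644531, 262.14239501953125), (46.565555572509766, 136.61611938476562), 76.06981658935547) [ 13.91390728 157.42715232 159.01986755]
hi [303 209  21  13 194] [313.46391753 214.60309278] [0.58732092 0.20704092 0.04527933] ((587.136962890625, 213.12039184570312), (62.38418960571289, 70.32682037353516), 58.888145446777344) [ 16.1443299   58.08247423 102.08247423]
```

```bash
python3 - <<'E'
import cv2
a=cv2.imread("pics/top0.png")[210:330,200:300]; b=cv2.imread("pics/side0.png")[195:240,235:345]
a=cv2.resize(a,None,fx=4,fy=4); b=cv2.resize(b,None,fx=3.6,fy=3.6)
import numpy as np
c=np.zeros((480,800,3),np.uint8); c[:a.shape[0],:400]=a; c[:b.shape[0],402:402+b.shape[1]]=b[:,:398]; cv2.imwrite("pics/tool.png",c)
E
```

```text
(no output)
```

View pics/tool.png

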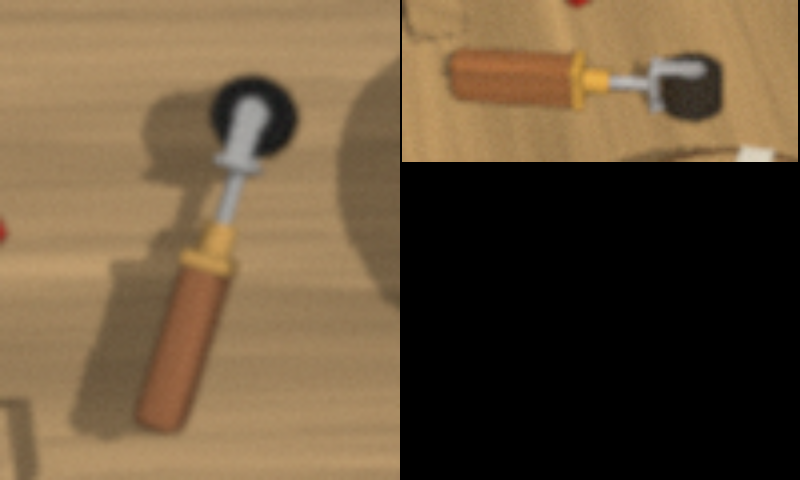

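The crop shows the stock's axis running cleanly from (162,418) to (208,265), with the hub at (253,115). The measurements hold up against the given sizes:

| Item | Measured |
|---|---|
| Oval | 328×258 mm at z 95 mm |
| Axis | (0.541, -0.130) |
| Seam angle | 1.137 |
| Tool grip point | (0.468, 0.251), yaw about -17.5° |

The gripper is already aligned with the stock.

play_rows(
  commands=[
    [[0, 0, 0, -46, -33, 0, 85], [0, 0, 0, -46, -33, 0, 85], [0, 0, 0, -46, -33, 0, 85], [0, 0, 0, -46, -33, 0, 85], [0, 0, 0, -46, -33, 0, 85], [0, 0, 0, -46, -33, 0, 85], [0, 0, 0, -46, -33, 0, 85], [0, 0, 0, -45, -34, 0, 85], [0, 0, 0, 0, 0, 45, 85], [0, 0, 0, 0, 0, 45, 85]],
  ],
)

```text
time_s: 1.35
eef_pos: [0.4692, 0.2512, 0.1239]
tcp_rot: [[-0.95, 0.313, 0.001], [0.313, 0.95, 0.001], [-0.001, 0.001, -1.0]]
force: [0.1, 1.7, 0.0]
gripper_width: 0.0851
gripper_force: 0.0
```

```bash
python3 - <<'E'
from workcell import arm, vision
import numpy as np
s=arm.state(); print(s["time_s"],s["eef_pos"],s["force"],s["qpos"])
d=np.array([.468,.2513,.021])-s["eef_pos"]; print(1000*s["tcp_rot"].T@d, np.degrees(np.arctan2(s["tcp_rot"][1,0],s["tcp_rot"][0,0])))
E
```

```text
1.35 [0.46917582 0.25121805 0.12386697] [0.07911256 1.73018251 0.01764889] [-0.67787319  0.38626385  0.15062728  1.97746628 -0.08040391  0.78187311
  0.77166647]
[  1.24309328  -0.41527482 102.86537667] 161.78206587022643
```

play_rows(
  commands=[
    [[0, 0, 0, 1, 0, 35, 85], [0, 0, 0, 0, 0, 35, 85], [0, 0, 0, 0, 0, 22, 85], [0, 0, 0, 0, 0, 10, 85], [0, 0, 0, 0, 0, 0, 85], [0, 0, 0, 0, 0, 0, 20], [0, 0, 0, 0, 0, 0, 20], [0, 0, 0, 0, 0, 0, 20], [0, 0, 0, 0, 0, 0, 20], [0, 0, 0, 0, 0, 0, 20]],
  ],
  force=80,
)

```text
time_s: 2.6
eef_pos: [0.4678, 0.2523, 0.0237]
tcp_rot: [[-0.95, 0.311, 0.001], [0.311, 0.95, 0.001], [-0.0, 0.001, -1.0]]
force: [-1.8, -0.9, 7.8]
gripper_width: 0.0315
gripper_force: 78.9
```

play_rows(
  commands=[
    [[0, 0, 0, 0, 0, -20, 20], [0, 0, 0, 0, 0, -40, 20], [0, 0, 8, 0, 0, -40, 20], [0, 0, 10, 0, 0, -10, 20], [0, 0, 10, 0, 0, 0, 20], [0, 0, 10, 0, 0, 0, 20], [0, 0, 10, 0, 0, 0, 20], [0, 0, 10, 0, 0, 0, 20], [0, 0, 10, 0, 0, 0, 20], [0, 0, 10, 0, 0, 0, 20]],
  ],
)

```text
time_s: 3.85
eef_pos: [0.4667, 0.252, 0.1321]
tcp_rot: [[0.112, 0.994, -0.001], [0.994, -0.112, -0.001], [-0.001, -0.001, -1.0]]
force: [0.3, 0.4, -4.1]
gripper_width: 0.0312
gripper_force: 81.1
```

```bash
cat >> h.py <<'E'
C=np.array([.541,-.130])
def look(prev=None,save=None):
    """top angle from tape (both cams), hub rel. to TCP in tool frame from roller"""
    from workcell import arm,vision
    out=[]
    for n in("top",):
        f=vision.grab_frame(n); W=world(f); z=W[...,2]; hsv=cv2.cvtColor(f["color"],cv2.COLOR_RGB2HSV)
        r=np.hypot(W[...,0]-C[0],W[...,1]-C[1])
        m=(z>.085)&(z<.105)&(r<.175)
        t=m&(hsv[...,1]<60)&(hsv[...,2]>150)&(r>.11)
        th=None
        if t.sum()>40:
            t,c,_=comp(t); p=ray(f,*c,.095); th=np.arctan2(p[1]-C[1],p[0]-C[0]); 
        out.append((n,th,int(t.sum())))
        if save: cv2.imwrite(save,f["color"][:,:,::-1])
    return out,f,W,hsv,arm.state()
E
python3 - <<'E'
from h import *
o,f,W,hsv,s=look(save="pics/t1.png"); print(o,s["time_s"],s["eef_pos"],s["tcp_rot"],s["force"],s["gripper_width"],s["qpos"])
R=s["tcp_rot"]; L=(W-s["eef_pos"])@R   # tool frame
m=(np.abs(L[...,1])<.045)&(L[...,0]<-.09)&(L[...,0]>-.18)&(W[...,2]>.06)
q=L[m]; print(m.sum(),np.nanmin(q,0),np.nanmax(q,0),np.median(q,0)); r=cv2.minEnclosingCircle((q[:,:2]*1000).astype(np.float32)); print(r)
m=(np.abs(L[...,1])<.045)&(L[...,0]<-.03)&(L[...,0]>-.18)&(W[...,2]>.04)
for a in np.arange(-.17,-.02,.01):
    k=m&(abs(L[...,0]-a)<.005)
    if k.sum(): print(round(a,3),k.sum(),np.median(L[k],0).round(4),W[k][:,2].max().round(4))
E
```

```text
[('top', np.float64(1.1364828800999234), 174)] 3.9 [0.46660828 0.25195802 0.1320132 ] [[ 1.16992730e-01  9.93131795e-01 -1.39259225e-03]
 [ 9.93132343e-01 -1.16993867e-01 -7.64769202e-04]
 [-9.22441362e-04 -1.29355596e-03 -9.99998738e-01]] [ 0.46906103  0.32406526 -4.62117108] 0.03097878594135577 [-0.93987361  0.39419627  0.47012438  1.99057717 -0.24204215  0.81228893
 -0.44997804]
477 [-0.16271523 -0.02858301 -0.0307751 ] [-0.09301562  0.02955153  0.02012195] [-0.13132062  0.0010544  -0.02239875]
((-127.31214904785156, 0.8436535596847534), 35.44536209106445)
-0.16 43 [-0.1585  0.0024 -0.0199] 0.1576
-0.15 75 [-0.1497  0.0014 -0.0218] 0.1582
-0.14 91 [-0.14    0.0011 -0.0221] 0.1617
-0.13 86 [-0.1297  0.0003 -0.0223] 0.1615
-0.12 77 [-0.12   -0.0005 -0.0228] 0.1629
-0.11 54 [-0.1106  0.001  -0.0236] 0.1614
-0.1 44 [-0.0986  0.0011 -0.025 ] 0.162
-0.09 16 [-0.0892  0.0007 -0.009 ] 0.1618
-0.08 21 [-0.0798 -0.     -0.0067] 0.1436
-0.07 39 [-0.0665 -0.0402 -0.3542] 0.5457
-0.06 228 [-0.0593 -0.0316 -0.3859] 0.5629
-0.05 429 [-0.0502 -0.008  -0.364 ] 0.5688
-0.04 500 [-0.039   0.0016 -0.3713] 0.5706
-0.03 245 [-0.0327  0.0061 -0.3773] 0.5713
```

View pics/t1.png

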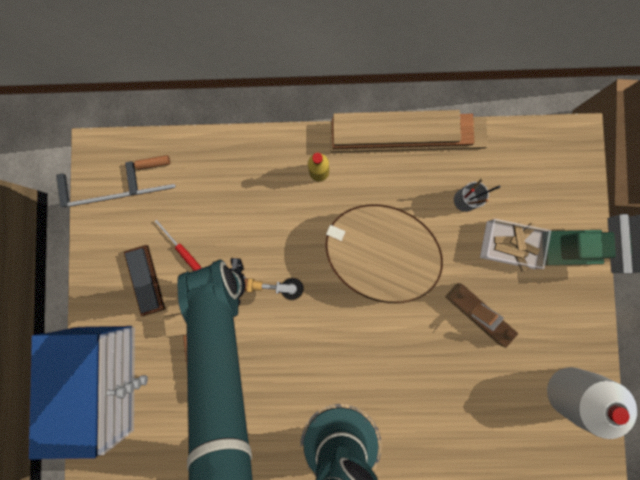

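Tape is still at (336,233). The tool is held level with the roller at (291,289), hub about 132 mm ahead of the TCP.

play_rows(
  commands=[
    [[0, 0, 10.5, 0, 0, 0, 20], [0, 0, 0, 0, 30, 0, 20], [0, 0, 0, 0, 50, 0, 20], [0, 0, 0, 0, 50, 0, 20], [0, 0, 0, 0, 40, 0, 20], [0, 0, 0, -1, 14, 10, 20], [0, 0, 0, 0, 0, 20, 20], [0, 0, 0, 0, 0, 16, 20], [0, 0, 0, 0, 0, 10, 20], [0, 0, 0, 0, 0, 0, 20]],
  ],
)

```text
time_s: 5.15
eef_pos: [0.6422, 0.1993, 0.0755]
tcp_rot: [[0.285, 0.959, -0.002], [0.959, -0.285, -0.0], [-0.001, -0.002, -1.0]]
force: [0.0, -0.7, -4.7]
gripper_width: 0.031
gripper_force: 81.2
```

```bash
cat >> h.py <<'E'
PH=1.27; u=np.array([np.cos(PH),np.sin(PH)])
E
python3 - <<'E'
from h import *
o,f,W,hsv,s=look(); print(o,s["time_s"],s["eef_pos"],s["force"],s["ft_torque"])
R=s["tcp_rot"]; L=(W-s["eef_pos"])@R
m=(np.abs(L[...,1])<.045)&(L[...,0]<-.09)&(L[...,0]>-.18)&(W[...,2]>.08)&(W[...,2]<.12)&(np.hypot(W[...,0]-C[0],W[...,1]-C[1])>.172)
q=L[m]; print(m.sum(),cv2.minEnclosingCircle((q[:,:2]*1000).astype(np.float32)),np.median(W[m][:,2]))
print("yaw",np.arctan2(R[1,0],R[0,0]),"rho",(s["eef_pos"][:2]-C)@u,"lat",(s["eef_pos"][:2]-C)@[-u[1],u[0]],s["qpos"])
h=s["eef_pos"]+R@[-.132,0,0]; print("hub ang",np.arctan2(h[1]-C[1],h[0]-C[0]))
E
```

```text
[('top', np.float64(1.1372256140098864), 177)] 5.2 [0.64307884 0.19921633 0.0764207 ] [ 0.31813232  0.06952231 -4.6354209 ] [ 0.05389525 -0.06753857  0.01401803]
418 ((-126.54573059082031, -1.0266879796981812), 36.26176071166992) 0.0978176660020682
yaw 1.2819931528706527 rho 0.34467880846727333 lat 4.4910198343517393e-05 [-0.67302499  0.69397758  0.46790683  1.66033619 -0.38365762  0.88023381
 -0.3395178 ]
hub ang 1.2627681909618778
```

```bash
cat >> h.py <<'E'
t_=np.linspace(0,2*np.pi,4001); a_,b_=.165,.130
n_=np.stack([b_*np.cos(t_),a_*np.sin(t_)]); n_/=np.hypot(*n_)
P_=np.stack([a_*np.cos(t_),b_*np.sin(t_)])+.03*n_
ang_=np.unwrap(np.arctan2(P_[1],P_[0])); r_=np.hypot(*P_)
D=lambda al: np.interp(np.mod(al,2*np.pi),ang_,r_)
dD=lambda al:(D(al+.01)-D(al-.01))/.02
def sim(al,w,rho,cmd,L=.132,I=.08,lag=.08,dt=.005):
    """cmd: list of rho increments per 1/8 s row (mm); returns rows t,al,w,p. arm = first-order lag"""
    out=[];tgt=rho;t=0
    for c in cmd:
        r0=tgt; tgt=tgt+c/1000
        for k in range(25):
            g=r0+(tgt-r0)*(k+1)/25; rho+=(g-rho)*dt/lag
            p=max(0,D(al)+L-rho); N=300*p
            T=-N*dD(al); f=.005*N+.003+.003*abs(w)
            if abs(w)<1e-3 and abs(T)<f: w=0
            else: w+=dt*(T-f*np.sign(w if abs(w)>1e-3 else T))/I
            al+=w*dt; t+=dt
        out.append((round(t,3),round(al,3),round(w,3),round(p*1000,1),round(rho*1000,1)))
    return out
E
python3 - <<'E'
from h import *
print(D(np.arange(0,1.7,.2)).round(4))
for I in(.06,.08,.1):
  print(I)
  for o in sim(.126,0,.3447,[-8,-8,-8,-4,-4,-4,0,0,0,0]+[0,0,0,-1,-2,-3,-4,-5,-5,-5,-2],I=I): print(o)
E
```

```text
[0.195  0.1932 0.1883 0.1816 0.1746 0.1683 0.1636 0.1608 0.16  ]
0.06
(0.125, 0.126, 0, 0, 340.5)
(0.25, 0.126, 0, 0, 333.3)
(0.375, 0.126, 0, np.float64(0.8), 325.5)
(0.5, np.float64(0.126), np.float64(0.01), np.float64(6.7), 319.6)
(0.625, np.float64(0.129), np.float64(0.041), np.float64(11.0), 315.2)
(0.75, np.float64(0.138), np.float64(0.091), np.float64(15.0), 311.1)
(0.875, np.float64(0.154), np.float64(0.165), np.float64(16.8), 309.2)
(1.0, np.float64(0.18), np.float64(0.26), np.float64(16.8), 308.8)
(1.125, np.float64(0.22), np.float64(0.378), np.float64(16.2), 308.7)
(1.25, np.float64(0.277), np.float64(0.525), np.float64(15.0), 308.7)
(1.375, np.float64(0.353), np.float64(0.693), np.float64(13.1), 308.7)
(1.5, np.float64(0.451), np.float64(0.863), np.float64(10.2), 308.7)
(1.625, np.float64(0.568), np.float64(0.998), np.float64(6.2), 308.7)
(1.75, np.float64(0.698), np.float64(1.064), np.float64(2.2), 308.2)
(1.875, np.float64(0.831), np.float64(1.062), 0, 306.8)
(2.0, np.float64(0.963), np.float64(1.049), 0, 304.4)
(2.125, np.float64(1.093), np.float64(1.037), 0, 301.0)
(2
[... 2264 characters left out ...]
 308.7)
(1.5, np.float64(0.297), np.float64(0.448), np.float64(14.5), 308.7)
(1.625, np.float64(0.36), np.float64(0.551), np.float64(12.9), 308.7)
(1.75, np.float64(0.436), np.float64(0.657), np.float64(11.1), 308.2)
(1.875, np.float64(0.525), np.float64(0.759), np.float64(9.7), 306.8)
(2.0, np.float64(0.626), np.float64(0.854), np.float64(8.5), 304.4)
(2.125, np.float64(0.738), np.float64(0.94), np.float64(7.9), 301.0)
(2.25, np.float64(0.861), np.float64(1.02), np.float64(8.2), 296.6)
(2.375, np.float64(0.993), np.float64(1.095), np.float64(9.0), 291.7)
(2.5, np.float64(1.135), np.float64(1.16), np.float64(10.4), 286.7)
(2.625, np.float64(1.283), np.float64(1.208), np.float64(11.0), 283.3)
```

play_rows(
  commands=[
    [[0, 0, 0, -8, 0, 0, 20], [0, 0, 0, -8, 0, 0, 20], [0, 0, 0, -8, 0, 0, 20], [0, 0, 0, -6, 0, 0, 20], [0, 0, 0, 0, 0, 0, 20]],
  ],
)

```text
time_s: 5.82
eef_pos: [0.6352, 0.1705, 0.077]
tcp_rot: [[0.286, 0.958, 0.001], [0.958, -0.286, 0.001], [0.001, 0.0, -1.0]]
force: [0.4, 4.4, -4.5]
gripper_width: 0.0317
gripper_force: 81.3
```

```bash
cat >> h.py <<'E'
F0=np.array([.32,.07])
def meas(L=.132,off=0):
    o,f,W,hsv,s=look(); R=s["tcp_rot"]; th=o[0][1]
    rho=(s["eef_pos"][:2]-C)@u; h=s["eef_pos"]+R@[-L,0,0]; fa=np.arctan2(h[1]-C[1],h[0]-C[0])
    N=(s["force"][:2]-F0)@u
    al=fa-th if th is not None else float("nan")
    p=D(al)+L-rho
    print("t",s["time_s"],"th",th,"al",round(al,3),"rho",round(rho*1000,1),"lat",round((s["eef_pos"][:2]-C)@[-u[1],u[0]]*1000,1),"z",s["eef_pos"][2].round(4),"F",N.round(2),"pF",round(N/.3,1),"pGeo",round(p*1000,1),"yaw",np.arctan2(R[1,0],R[0,0]).round(3),"F",s["force"].round(2))
    return al,rho,s["time_s"],N
E
python3 - <<'E'
from h import *
meas(); 
E
```

```text
t 5.875 th 1.1072340110181855 al 0.15 rho 315.3 lat -0.9 z 0.0769 F 4.2 pF 14.0 pGeo 10.7 yaw 1.282 F [ 1.11  4.22 -4.37]
```

```bash
cat >> h.py <<'E'
def plan(al,w,rho,pt,L=.135,I=.08,lag=.05,tgt=None):
    """pt: desired plunger (mm) at end of each row -> increments; then show outcome for other inertias"""
    from scipy.optimize import brentq
    cmd=[]
    for q in pt:
        g=lambda c: sim(al,w,rho,cmd+[c],L,I,lag)[-1][3]-q
        lo,hi=-30,30
        c=lo if g(lo)<0 else hi if g(hi)>0 else brentq(g,lo,hi,xtol=.2)
        cmd.append(round(float(np.clip(c,-14,14))))
    print("cmd",cmd)
    for J in(.065,.08,.095):
        print(J,[tuple(float(x) for x in o[1:4]) for o in sim(al,w,rho,cmd,L,J,lag)])
    return cmd
E
python3 - <<'E'
from h import *
plan(.155,.11,.3153,[18,20,20,20,20,20,20,20])
E
```

```text
cmd [-7, 0, -1, -2, -2, -4, -6, -6]
0.065 [(0.173, 0.189, 18.0), (0.205, 0.31, 19.7), (0.253, 0.466, 19.6), (0.324, 0.668, 19.6), (0.423, 0.919, 18.7), (0.556, 1.202, 17.7), (0.725, 1.494, 17.0), (0.93, 1.751, 16.2)]
0.08 [(0.173, 0.174, 18.0), (0.2, 0.271, 19.8), (0.242, 0.394, 19.8), (0.301, 0.552, 20.1), (0.382, 0.75, 19.9), (0.491, 0.988, 19.9), (0.632, 1.259, 20.3), (0.807, 1.535, 20.1)]
0.095 [(0.172, 0.164, 18.0), (0.197, 0.245, 19.8), (0.234, 0.346, 19.9), (0.286, 0.475, 20.5), (0.355, 0.637, 20.7), (0.447, 0.837, 21.3), (0.567, 1.078, 22.6), (0.719, 1.346, 23.2)]
```

play_rows(
  commands=[
    [[0, 0, 0, -7, 0, 0, 20], [0, 0, 0, 0, 0, 0, 20], [0, 0, 0, -1, 0, 0, 20], [0, 0, 0, -2, 0, 0, 20], [0, 0, 0, -2, 0, 0, 20]],
  ],
)

```text
time_s: 6.5
eef_pos: [0.6318, 0.1603, 0.0768]
tcp_rot: [[0.284, 0.959, 0.001], [0.959, -0.284, 0.002], [0.002, 0.0, -1.0]]
force: [1.6, 4.4, -3.4]
gripper_width: 0.0308
gripper_force: 81.4
```

```bash
python3 - <<'E'
from h import *
a,r,t,N=meas(.135); b,r2,t2,N2=meas(.135); w=(b-a)/(t2-t); print("w",w)
for w in (.6,.75,.9): plan(b+.05*w,w,r2,[20]*6)
E
```

```text
t 6.55 th 0.8552780144037366 al 0.401 rho 303.6 lat -0.7 z 0.0768 F 5.18 pF 17.3 pGeo 19.7 yaw 1.282 F [ 1.63  5.09 -3.77]
t 6.6 th 0.8150764107588524 al 0.441 rho 303.5 lat -0.8 z 0.0767 F 3.98 pF 13.3 pGeo 18.5 yaw 1.282 F [ 0.67  4.13 -3.84]
w 0.7984539427366351
cmd [-8, -3, -6, -6, -4, -2]
0.065 [(0.564, 0.898, 19.9), (0.699, 1.241, 19.6), (0.875, 1.549, 18.7), (1.085, 1.789, 18.6), (1.319, 1.926, 18.8), (1.561, 1.933, 19.7)]
0.08 [(0.561, 0.842, 20.0), (0.685, 1.125, 20.1), (0.843, 1.39, 19.8), (1.032, 1.614, 20.0), (1.244, 1.763, 19.9), (1.469, 1.81, 20.0)]
0.095 [(0.559, 0.804, 20.0), (0.675, 1.045, 20.4), (0.821, 1.277, 20.5), (0.994, 1.483, 21.0), (1.19, 1.633, 20.9), (1.399, 1.701, 20.6)]
cmd [-9, -4, -6, -6, -3, -1]
0.065 [(0.591, 1.046, 19.6), (0.744, 1.387, 19.7), (0.937, 1.683, 18.8), (1.162, 1.895, 18.9), (1.406, 1.989, 19.1), (1.653, 1.942, 20.2)]
0.08 [(0.587, 0.991, 19.7), (0.729, 1.272, 20.2), (0.905, 1.528, 19.7), (1.11, 1.727, 20.0), (1.334, 1.838, 19.9), (1.565, 1.84, 20.1)]
0.095 [(0.585, 0.953, 19.8), (0.719, 1.193, 20.5), (0.883, 1.417, 20.4), (1.073, 1.602, 20.9), (1.282, 1.718, 20.6), (1.499, 1.745, 20.2)]
cmd [-11, -3, -8, -4, -3, 1]
0.065 [(0.617, 1.198, 20.1), (0.789, 1.54, 19.4), (1.0, 1.817, 19.3), (1.241, 2.0, 19.0), (1.495, 2.048, 19.6), (1.746, 1.944, 20.5)]
0.08 [(0.613, 1.143, 20.2), (0.775, 1.426, 19.9), (0.969, 1.666, 20.2), (1.19, 1.841, 19.9), (1.426, 1.911, 20.0), (1.663, 1.866, 19.9)]
0.095 [(0.611, 1.105, 20.2), (0.765, 1.346, 20.2), (0.947, 1.558, 20.8), (1.153, 1.721, 20.7), (1.374, 1.8, 20.5), (1.6, 1.787, 19.7)]
```

play_rows(
  commands=[
    [[0, 0, 0, -10, 0, 0, 20], [0, 0, 0, -4, 0, 0, 20], [0, 0, 0, -7, 0, 0, 20], [0, 0, 0, -5, 0, 0, 20]],
  ],
)

```text
time_s: 7.1
eef_pos: [0.6247, 0.135, 0.0772]
tcp_rot: [[0.285, 0.959, 0.002], [0.959, -0.285, 0.002], [0.002, 0.001, -1.0]]
force: [1.2, 6.1, -1.0]
gripper_width: 0.0312
gripper_force: 81.5
```

```bash
python3 - <<'E'
from h import *
a,r,t,N=meas(.134); b,r2,t2,N2=meas(.134); w=(b-a)/(t2-t); print("w",w)
for w in (1.6,1.85): plan(b+.05*w,w,r2,[18,16,13,9,9,9,9],L=.134)
E
```

```text
t 7.15 th 0.14364760255053644 al 1.104 rho 277.0 lat -1.6 z 0.0772 F 4.78 pF 15.9 pGeo 22.6 yaw 1.281 F [ 0.85  4.91 -1.18]
t 7.2 th 0.06393457599183346 al 1.184 rho 277.3 lat -1.7 z 0.0773 F 5.15 pF 17.2 pGeo 20.6 yaw 1.281 F [ 0.89  5.29 -1.52]
w 1.5847290411446358
cmd [-1, 3, 6, 8, 2, 6, 3]
0.065 [(1.468, 1.649, 17.7), (1.671, 1.588, 15.9), (1.861, 1.449, 12.9), (2.032, 1.284, 8.9), (2.182, 1.117, 8.9), (2.309, 0.921, 8.1), (2.412, 0.733, 7.8)]
0.08 [(1.467, 1.64, 17.7), (1.67, 1.591, 15.9), (1.862, 1.478, 12.9), (2.038, 1.343, 9.1), (2.197, 1.201, 9.4), (2.336, 1.027, 9.0), (2.453, 0.85, 9.2)]
0.095 [(1.467, 1.634, 17.7), (1.669, 1.593, 15.9), (1.862, 1.498, 12.9), (2.042, 1.383, 9.1), (2.207, 1.26, 9.7), (2.355, 1.105, 9.7), (2.483, 0.941, 10.3)]
cmd [-2, 5, 7, 10, 3, 7, 3]
0.065 [(1.511, 1.882, 18.2), (1.741, 1.79, 16.0), (1.954, 1.616, 12.9), (2.144, 1.424, 8.4), (2.31, 1.247, 8.3), (2.453, 1.048, 7.5), (2.572, 0.866, 7.5)]
0.08 [(1.51, 1.876, 18.2), (1.741, 1.802, 16.0), (1.957, 1.659, 12.9), (2.154, 1.5, 8.7), (2.332, 1.346, 9.0), (2.488, 1.164, 8.7), (2.623, 0.988, 9.2)]
0.095 [(1.51, 1.872, 18.2), (1.741, 1.81, 16.0), (1.959, 1.69, 13.0), (2.162, 1.553, 8.9), (2.347, 1.417, 9.5), (2.514, 1.251, 9.6), (2.659, 1.088, 10.4)]
```

```bash
python3 - <<'E'
from h import *
for w in (1.6,1.7): plan(1.264,w,.2773,[19,15,9,8,8,8,8,8,8,8],L=.132)
E
```

```text
cmd [-6, 9, 8, 2, 6, 4, 5, 3, 3, 2]
0.065 [(1.468, 1.645, 19.0), (1.671, 1.584, 14.8), (1.861, 1.472, 8.7), (2.038, 1.348, 8.1), (2.196, 1.189, 7.5), (2.334, 1.02, 7.3), (2.45, 0.846, 6.7), (2.545, 0.683, 6.5), (2.62, 0.528, 6.1), (2.677, 0.389, 5.7)]
0.08 [(1.467, 1.636, 19.0), (1.669, 1.588, 14.8), (1.862, 1.497, 8.7), (2.043, 1.395, 8.2), (2.209, 1.26, 7.9), (2.357, 1.111, 8.1), (2.485, 0.949, 7.9), (2.593, 0.789, 8.2), (2.682, 0.632, 8.1), (2.751, 0.488, 8.0)]
0.095 [(1.467, 1.631, 19.0), (1.669, 1.59, 14.8), (1.862, 1.514, 8.7), (2.046, 1.427, 8.3), (2.217, 1.311, 8.1), (2.373, 1.178, 8.6), (2.51, 1.029, 8.8), (2.629, 0.878, 9.4), (2.729, 0.729, 9.6), (2.811, 0.594, 9.7)]
cmd [-6, 9, 8, 4, 5, 6, 4, 4, 2, 3]
0.065 [(1.48, 1.741, 19.0), (1.694, 1.67, 14.9), (1.895, 1.545, 9.2), (2.08, 1.409, 7.7), (2.245, 1.246, 7.7), (2.39, 1.07, 6.9), (2.512, 0.903, 6.6), (2.615, 0.742, 6.2), (2.698, 0.595, 6.3), (2.763, 0.461, 5.7)]
0.08 [(1.48, 1.733, 19.0), (1.693, 1.676, 14.9), (1.896, 1.574, 9.2), (2.086, 1.462, 7.9), (2.26, 1.323, 8.2), (2.415, 1.166, 7.8), (2.551, 1.008, 8.0), (2.667, 0.85, 8.0), (2.763, 0.704, 8.3), (2.843, 0.574, 7.8)]
0.095 [(1.479, 1.728, 19.0), (1.693, 1.68, 14.9), (1.897, 1.595, 9.2), (2.091, 1.499, 8.0), (2.27, 1.378, 8.5), (2.434, 1.237, 8.4), (2.579, 1.091, 9.0), (2.706, 0.943, 9.2), (2.815, 0.808, 9.8), (2.908, 0.694, 9.3)]
```

play_rows(
  commands=[
    [[0, 0, 0, -5, 0, 0, 20], [0, 0, 0, 9, 0, 0, 20], [0, 0, 0, 8, 0, 0, 20], [0, 0, 0, 3, 0, 0, 20]],
  ],
)

```text
time_s: 7.7
eef_pos: [0.6283, 0.1487, 0.0762]
tcp_rot: [[0.285, 0.959, -0.0], [0.959, -0.285, -0.001], [-0.001, -0.0, -1.0]]
force: [0.9, 1.6, -3.4]
gripper_width: 0.0313
gripper_force: 81.4
```

```bash
cat >> h.py <<'E'
def m2(pt,L=.132,I=.08,dw=0):
    a,r,t,N=meas(L); b,r2,t2,N2=meas(L); w=(b-a)/(t2-t)
    al=b+w*.05; print("w",round(w,3),"al now",round(al,3),"p now",round((D(al)+L-r2)*1000,1))
    plan(al,w+dw,r2,pt,L,I)
E
python3 - <<'E'
from h import *
m2([7]*9,dw=-.05)
E
```

```text
t 7.75 th -0.7921019407128306 al 2.047 rho 292.2 lat -0.8 z 0.0762 F 3.92 pF 13.1 pGeo 5.7 yaw 1.282 F [ 1.57  3.79 -3.36]
t 7.8 th -0.8540366063853141 al 2.108 rho 291.9 lat -0.9 z 0.0763 F 3.51 pF 11.7 pGeo 7.5 yaw 1.282 F [ 1.67  3.32 -3.54]
w 1.231 al now 2.17 p now 9.2
cmd [10, 1, 5, 2, 2, 2, 0, 1, 0]
0.065 [(2.305, 0.992, 6.6), (2.419, 0.84, 6.8), (2.513, 0.67, 6.3), (2.587, 0.519, 6.0), (2.642, 0.375, 5.9), (2.68, 0.244, 5.2), (2.703, 0.127, 5.3), (2.711, 0.013, 4.8), (2.708, -0.056, 4.4)]
0.08 [(2.307, 1.027, 6.7), (2.427, 0.899, 7.1), (2.53, 0.752, 6.9), (2.615, 0.616, 7.0), (2.683, 0.479, 7.3), (2.735, 0.35, 6.9), (2.771, 0.231, 7.3), (2.792, 0.111, 7.2), (2.798, -0.002, 7.1)]
0.095 [(2.309, 1.051, 6.8), (2.433, 0.941, 7.3), (2.542, 0.812, 7.3), (2.636, 0.689, 7.7), (2.714, 0.563, 8.2), (2.776, 0.444, 8.1), (2.825, 0.332, 8.8), (2.859, 0.223, 8.9), (2.88, 0.12, 9.1)]
```

```bash
cat >> h.py <<'E'
def sim(al,w,rho,cmd,L=.132,I=.08,lag=.05,dph=0,dt=.005):
    out=[];tgt=rho;t=0
    dph=np.broadcast_to(dph,len(cmd)) if np.ndim(dph)==0 else list(dph)+[0]*len(cmd)
    for c,d in zip(cmd,dph):
        r0=tgt; tgt=tgt+c/1000
        for k in range(25):
            g=r0+(tgt-r0)*(k+1)/25; rho+=(g-rho)*dt/lag
            p=max(0,D(al)+L-rho); N=300*p
            T=-N*dD(al); f=.005*N+.003+.003*abs(w)
            if abs(w)<1e-3 and abs(T)<f: w=0
            else: w+=dt*(T-f*np.sign(w if abs(w)>1e-3 else T))/I
            al+=(w+np.radians(d)/.125)*dt
        out.append((0,round(al,3),round(w,3),round(p*1000,1),0))
    return out
def plan(al,w,rho,pt,L=.132,I=.08,lag=.05,dph=0,Is=(.065,.08,.095)):
    from scipy.optimize import brentq
    cmd=[]
    for q in pt:
        g=lambda c: sim(al,w,rho,cmd+[c],L,I,lag,dph)[-1][3]-q
        c=-30 if g(-30)<0 else 30 if g(30)>0 else brentq(g,-30,30,xtol=.2)
        cmd.append(round(float(np.clip(c,-14,14))))
    print("cmd",cmd)
    for J in Is: print(J,[tuple(float(x) for x in o[1:4]) for o in sim(al,w,rho,cmd,L,J,lag,dph)])
    return cmd
def meas(L=.132):
    o,f,W,hsv,s=look(); R=s["tcp_rot"]; th=o[0][1]
    v=s["eef_pos"][:2]-C; rho=np.hypot(*v); u=v/rho; h=s["eef_pos"]+R@[-L,0,0]; fa=np.arctan2(h[1]-C[1],h[0]-C[0])
    N=(s["force"][:2]-F0)@u; al=(fa-th)%(2*np.pi) if th is not None else float("nan")
    print("t",round(s["time_s"],3),"th",th,"al",round(al,3),"phi",round(fa,3),"rho",round(rho*1000,1),"z",s["eef_pos"][2].round(4),"pF",round(N/.3,1),"pGeo",round((D(al)+L-rho)*1000,1),"yaw",np.arctan2(R[1,0],R[0,0]).round(3),"F",s["force"].round(2),o[0][2])
    return al,rho,s["time_s"],N
def m2(pt,L=.132,I=.08,dw=0,dph=0,Is=(.065,.08,.095)):
    a,r,t,N=meas(L); b,r2,t2,N2=meas(L); w=(b-a)/(t2-t)
    al=b+w*.05; print("w",round(w,3),"al now",round(al,3),"p now",round((D(al)+L-r2)*1000,1))
    if pt: plan(al,w+dw,r2,pt,L,I,dph=dph,Is=Is)
E
python3 - <<'E'
from h import *
for d in(4,5): plan(2.165,1.18,.2919,[7]*9,dph=[d]*7)
E
```

```text
cmd [13, 4, 6, 3, 2, 0, -2, 0, -3]
0.065 [(2.369, 0.986, 6.7), (2.553, 0.832, 6.5), (2.716, 0.671, 6.6), (2.86, 0.538, 6.7), (2.991, 0.437, 6.7), (3.111, 0.375, 7.1), (3.226, 0.356, 8.1), (3.271, 0.37, 8.3), (3.319, 0.407, 9.7)]
0.08 [(2.372, 1.022, 6.8), (2.561, 0.893, 6.8), (2.733, 0.755, 7.1), (2.89, 0.642, 7.3), (3.034, 0.562, 7.3), (3.172, 0.525, 7.1), (3.307, 0.53, 7.3), (3.375, 0.564, 6.7), (3.449, 0.612, 7.1)]
0.095 [(2.373, 1.046, 6.9), (2.567, 0.936, 7.0), (2.746, 0.816, 7.5), (2.911, 0.718, 7.8), (3.066, 0.654, 7.5), (3.216, 0.632, 6.9), (3.365, 0.646, 6.3), (3.448, 0.679, 5.1), (3.535, 0.714, 4.7)]
cmd [14, 4, 7, 3, 0, -1, -4, -2, -4]
0.065 [(2.387, 0.985, 6.6), (2.587, 0.831, 6.8), (2.768, 0.671, 6.5), (2.931, 0.557, 6.2), (3.083, 0.484, 7.0), (3.228, 0.459, 7.5), (3.374, 0.492, 8.4), (3.441, 0.574, 9.5), (3.52, 0.692, 10.8)]
0.08 [(2.389, 1.021, 6.7), (2.596, 0.892, 7.0), (2.786, 0.757, 7.0), (2.961, 0.661, 6.7), (3.127, 0.608, 7.2), (3.289, 0.603, 6.9), (3.454, 0.641, 6.7), (3.538, 0.706, 6.9), (3.631, 0.786, 7.3)]
0.095 [(2.391, 1.046, 6.8), (2.602, 0.935, 7.2), (2.798, 0.818, 7.3), (2.982, 0.737, 7.0), (3.158, 0.697, 7.2), (3.332, 0.701, 6.2), (3.509, 0.733, 5.2), (3.604, 0.778, 4.8), (3.704, 0.825, 4.8)]
```

play_rows(
  commands=[
    [[0, 0, -4.5, 12, -23, 0, 20], [0, 0, -4.5, 4, -24, 0, 20], [0, 0, -4.5, 6, -24, 0, 20], [0, 0, -4.5, 2, -25, 0, 20]],
  ],
)

```text
time_s: 8.3
eef_pos: [0.5375, 0.1882, 0.0764]
tcp_rot: [[-0.03, 1.0, -0.001], [1.0, 0.03, -0.0], [-0.0, -0.001, -1.0]]
force: [0.5, 2.1, -1.7]
gripper_width: 0.0315
gripper_force: 81.4
```

```bash
python3 - <<'E'
from h import *
m2([8,8,9,10,12,14,16,18],dph=[4.5,3])
E
```

```text
t 8.35 th -1.3217890214696435 al 2.911 phi 1.59 rho 318.8 z 0.0758 pF 7.3 pGeo 5.9 yaw 1.604 F [-5.82  2.11 -3.16] 177
t 8.4 th -1.344559567186967 al 2.928 phi 1.583 rho 318.5 z 0.076 pF 10.1 pGeo 6.4 yaw 1.6 F [ 1.19  3.12 -2.92] 177
w 0.329 al now 2.944 p now 6.7
cmd [0, 1, -2, -1, -3, -2, -2, -2]
0.065 [(3.058, 0.246, 8.1), (3.138, 0.196, 7.8), (3.16, 0.169, 8.8), (3.18, 0.149, 10.0), (3.198, 0.139, 12.3), (3.215, 0.14, 14.5), (3.234, 0.156, 16.4), (3.255, 0.192, 18.2)]
0.08 [(3.059, 0.261, 8.1), (3.141, 0.222, 7.8), (3.168, 0.202, 8.8), (3.192, 0.189, 10.0), (3.215, 0.187, 12.2), (3.239, 0.199, 14.3), (3.266, 0.23, 16.0), (3.298, 0.283, 17.7)]
0.095 [(3.06, 0.272, 8.1), (3.144, 0.239, 7.8), (3.173, 0.223, 8.8), (3.2, 0.215, 9.9), (3.227, 0.217, 12.1), (3.255, 0.233, 14.1), (3.286, 0.267, 15.8), (3.323, 0.323, 17.3)]
```

```bash
python3 - <<'E'
from h import *
plan(2.95,.43,.3185,[8,9,10,11,13,15,16],dph=[4,4,4,2])
E
```

```text
cmd [0, -1, -2, -3, -3, -4, -4]
0.065 [(3.068, 0.348, 8.2), (3.178, 0.306, 9.1), (3.286, 0.315, 9.9), (3.364, 0.375, 11.3), (3.417, 0.481, 13.1), (3.487, 0.636, 15.1), (3.58, 0.85, 16.3)]
0.08 [(3.069, 0.363, 8.2), (3.182, 0.33, 9.1), (3.293, 0.34, 9.8), (3.373, 0.391, 11.1), (3.427, 0.479, 12.9), (3.495, 0.607, 14.9), (3.582, 0.781, 16.3)]
0.095 [(3.07, 0.374, 8.2), (3.184, 0.346, 9.1), (3.297, 0.355, 9.8), (3.379, 0.4, 11.0), (3.434, 0.475, 12.8), (3.5, 0.583, 14.7), (3.582, 0.73, 16.3)]
```

play_rows(
  commands=[
    [[0, 0, -4, -1, -21, 0, 20], [0, 0, -4, -2, -22, 0, 20], [0, 0, -4, -3, -22, 0, 20], [0, 0, -2, -3, -11, 0, 20]],
  ],
)

```text
time_s: 8.9
eef_pos: [0.4631, 0.1702, 0.0765]
tcp_rot: [[-0.268, 0.963, -0.002], [0.963, 0.268, 0.0], [0.001, -0.002, -1.0]]
force: [-1.5, 4.7, -2.7]
gripper_width: 0.0315
gripper_force: 81.5
```

```bash
python3 - <<'E'
from h import *
m2([16,18,20,21,21,21,21,21])
E
```

```text
t 8.95 th -1.4985454364357864 al 3.317 phi 1.819 rho 309.7 z 0.0764 pF 16.0 pGeo 15.9 yaw 1.843 F [-3.09  4.13 -2.26] 177
t 9.0 th -1.5105875493042928 al 3.325 phi 1.814 rho 309.8 z 0.0766 pF 15.9 pGeo 15.7 yaw 1.841 F [-0.32  4.82 -2.24] 178
w 0.15 al now 3.332 p now 15.6
cmd [-1, -4, -3, -3, -3, -6, -6, -7]
0.065 [(3.358, 0.257, 15.8), (3.398, 0.396, 18.0), (3.46, 0.593, 19.8), (3.55, 0.851, 20.3), (3.676, 1.157, 19.3), (3.841, 1.473, 18.5), (4.045, 1.759, 17.5), (4.279, 1.967, 17.8)]
0.08 [(3.357, 0.237, 15.8), (3.393, 0.349, 18.1), (3.446, 0.505, 20.1), (3.522, 0.711, 21.1), (3.627, 0.963, 20.9), (3.765, 1.244, 21.1), (3.94, 1.533, 21.0), (4.148, 1.78, 21.1)]
0.095 [(3.356, 0.223, 15.9), (3.389, 0.316, 18.2), (3.437, 0.446, 20.4), (3.503, 0.617, 21.7), (3.594, 0.828, 22.0), (3.713, 1.075, 23.0), (3.865, 1.348, 23.6), (4.051, 1.607, 24.0)]
```

```bash
python3 - <<'E'
from h import *
plan(3.335,.26,.3098,[17,19,20,21,21,21,21,21,21,21],dph=[0,0,0,-1,-2,-2.5,-3,-3,-3,-3])
E
```

```text
cmd [-3, -4, -2, -4, -3, -5, -5, -6, -5, -2]
0.065 [(3.375, 0.376, 16.8), (3.432, 0.544, 19.2), (3.514, 0.776, 19.7), (3.612, 1.061, 20.1), (3.73, 1.383, 19.3), (3.88, 1.7, 18.4), (4.059, 1.977, 17.4), (4.268, 2.18, 17.4), (4.496, 2.289, 18.7), (4.731, 2.274, 20.4)]
0.08 [(3.373, 0.354, 16.8), (3.426, 0.489, 19.3), (3.499, 0.675, 20.1), (3.58, 0.906, 21.1), (3.676, 1.178, 21.2), (3.798, 1.468, 21.3), (3.948, 1.755, 21.0), (4.132, 2.002, 20.9), (4.342, 2.175, 21.1), (4.567, 2.246, 21.0)]
0.095 [(3.372, 0.339, 16.9), (3.422, 0.452, 19.4), (3.488, 0.607, 20.4), (3.559, 0.8, 21.7), (3.638, 1.032, 22.4), (3.74, 1.291, 23.3), (3.867, 1.567, 23.8), (4.028, 1.829, 24.0), (4.219, 2.042, 23.9), (4.431, 2.169, 22.6)]
```

play_rows(
  commands=[
    [[0, 0, 0, -3, 0, 0, 20], [0, 0, 0, -4, 0, 0, 20], [0, 0, 0, -2, 0, 0, 20], [0, 0, 1, -4, 5, 0, 20], [0, 0, 2, -3, 10, 0, 20]],
  ],
)

```text
time_s: 9.62
eef_pos: [0.4827, 0.1591, 0.0766]
tcp_rot: [[-0.214, 0.977, -0.002], [0.977, 0.214, 0.001], [0.002, -0.002, -1.0]]
force: [-1.9, 6.0, -1.0]
gripper_width: 0.0314
gripper_force: 81.7
```

```bash
python3 - <<'E'
from h import *
m2([21]*6,dph=[-2.5,-3,-3,-3,-3,-2],dw=.3)
E
```

```text
t 9.675 th -1.9723867771495516 al 3.716 phi 1.743 rho 294.5 z 0.0769 pF 16.7 pGeo 20.0 yaw 1.785 F [ 0.13  5.15 -0.79] 181
t 9.725 th -2.0348053616718063 al 3.78 phi 1.745 rho 294.5 z 0.0769 pF 13.9 pGeo 17.7 yaw 1.787 F [-1.45  3.98 -2.21] 183
w 1.289 al now 3.845 p now 15.4
cmd [-14, -4, -5, -1, 1, 4]
0.065 [(4.017, 1.853, 19.1), (4.214, 2.118, 20.4), (4.438, 2.277, 20.8), (4.673, 2.301, 21.1), (4.902, 2.174, 21.6), (5.122, 1.897, 22.0)]
0.08 [(4.013, 1.804, 19.2), (4.201, 2.025, 20.7), (4.412, 2.166, 21.2), (4.634, 2.202, 21.2), (4.853, 2.123, 21.2), (5.072, 1.931, 21.1)]
0.095 [(4.011, 1.771, 19.3), (4.193, 1.959, 20.9), (4.394, 2.085, 21.5), (4.606, 2.127, 21.3), (4.817, 2.075, 21.0), (5.033, 1.932, 20.4)]
```

play_rows(
  commands=[
    [[0, 0, 2, -12, 10, 0, 20], [0, 0, 3, -4, 14, 0, 20], [0, 0, 3, -4, 14, 0, 20]],
  ],
)

```text
time_s: 10.1
eef_pos: [0.5253, 0.1465, 0.0769]
tcp_rot: [[-0.076, 0.997, -0.001], [0.997, 0.076, 0.002], [0.002, -0.0, -1.0]]
force: [-0.8, 6.1, -1.8]
gripper_width: 0.0312
gripper_force: 81.7
```

```bash
python3 - <<'E'
from h import *
m2([19,17,12,8,8,8,8,8,8],dph=[-2,-1])
E
```

```text
t 10.15 th -2.7262906668536795 al 4.321 phi 1.595 rho 276.4 z 0.0772 pF 16.1 pGeo 19.6 yaw 1.644 F [ 3.    5.05 -1.98] 182
t 10.2 th -2.8187418617724838 al 4.418 phi 1.599 rho 276.4 z 0.077 pF 19.3 pGeo 17.9 yaw 1.647 F [-0.65  5.83 -0.93] 179
w 1.942 al now 4.515 p now 16.6
cmd [-5, 7, 10, 9, 4, 7, 3, 4, 2]
0.065 [(4.723, 1.925, 18.9), (4.939, 1.791, 17.1), (5.15, 1.593, 11.9), (5.337, 1.409, 7.6), (5.502, 1.244, 7.2), (5.646, 1.071, 6.2), (5.77, 0.918, 6.3), (5.875, 0.772, 6.0), (5.964, 0.648, 5.9)]
0.08 [(4.723, 1.929, 18.9), (4.941, 1.819, 17.1), (5.158, 1.656, 12.1), (5.354, 1.499, 8.1), (5.532, 1.349, 8.2), (5.69, 1.183, 7.7), (5.828, 1.029, 8.2), (5.947, 0.884, 8.1), (6.049, 0.769, 7.9)]
0.095 [(4.723, 1.931, 18.9), (4.942, 1.838, 17.1), (5.163, 1.7, 12.2), (5.366, 1.563, 8.4), (5.553, 1.427, 9.0), (5.721, 1.272, 8.8), (5.871, 1.126, 9.6), (6.003, 0.994, 9.5), (6.12, 0.898, 9.1)]
```

play_rows(
  commands=[
    [[0, 0, 0, -2, 0, 0, 20], [0, 0, 0, 7, 0, 0, 20], [0, 0, 0, 10, 0, 0, 20], [0, 0, -2, 9, -10, 0, 20]],
  ],
)

```text
time_s: 10.7
eef_pos: [0.5134, 0.1685, 0.0764]
tcp_rot: [[-0.113, 0.994, 0.0], [0.994, 0.113, -0.001], [-0.001, 0.0, -1.0]]
force: [0.1, 1.7, -3.5]
gripper_width: 0.0312
gripper_force: 81.4
```

```bash
python3 - <<'E'
from h import *
m2([7.5]*9,dph=[2,3,3,3,3,3])
E
```

```text
t 10.75 th 2.5596210377400754 al 5.383 phi 1.659 rho 301.3 z 0.076 pF 9.8 pGeo 2.0 yaw 1.688 F [-1.97  2.78 -3.11] 183
t 10.8 th 2.4927415050199704 al 5.448 phi 1.658 rho 300.8 z 0.076 pF 11.1 pGeo 4.6 yaw 1.686 F [ 0.01  3.4  -3.76] 182
w 1.302 al now 5.513 p now 6.8
cmd [9, 5, 4, 1, -1, -3, -2, -4, -5]
0.065 [(5.699, 1.114, 7.2), (5.879, 0.946, 7.1), (6.04, 0.809, 6.9), (6.187, 0.717, 7.2), (6.326, 0.675, 7.8), (6.463, 0.689, 8.8), (6.553, 0.754, 9.4), (6.654, 0.86, 10.1), (6.77, 1.01, 11.2)]
0.08 [(5.701, 1.148, 7.2), (5.888, 1.01, 7.3), (6.058, 0.896, 7.3), (6.218, 0.825, 7.4), (6.371, 0.801, 7.6), (6.525, 0.826, 7.7), (6.632, 0.886, 7.4), (6.747, 0.963, 7.3), (6.874, 1.056, 7.6)]
0.095 [(5.702, 1.172, 7.3), (5.894, 1.054, 7.5), (6.071, 0.957, 7.5), (6.239, 0.9, 7.5), (6.402, 0.887, 7.3), (6.567, 0.913, 6.8), (6.684, 0.961, 5.9), (6.808, 1.013, 5.3), (6.938, 1.068, 5.3)]
```

```bash
python3 - <<'E'
from h import *
plan(5.51,1.25,.3008,[8]*10)
E
```

```text
cmd [6, 3, 4, 2, 1, 1, 1, 0, 0, 0]
0.065 [(5.654, 1.062, 7.6), (5.775, 0.872, 8.0), (5.872, 0.691, 7.5), (5.948, 0.541, 7.1), (6.007, 0.409, 7.2), (6.05, 0.291, 7.1), (6.08, 0.189, 6.7), (6.097, 0.098, 6.7), (6.104, 0.01, 6.8), (6.102, -0.032, 6.7)]
0.08 [(5.656, 1.097, 7.7), (5.783, 0.939, 8.3), (5.891, 0.786, 8.1), (5.98, 0.657, 7.9), (6.055, 0.547, 8.2), (6.117, 0.453, 8.3), (6.169, 0.379, 7.9), (6.212, 0.323, 8.0), (6.25, 0.28, 8.1), (6.283, 0.249, 8.2)]
0.095 [(5.658, 1.121, 7.8), (5.789, 0.986, 8.5), (5.904, 0.854, 8.4), (6.003, 0.743, 8.4), (6.09, 0.65, 8.9), (6.166, 0.577, 8.9), (6.235, 0.527, 8.4), (6.299, 0.499, 8.2), (6.36, 0.491, 7.9), (6.422, 0.499, 7.4)]
```

Just enough on its own; I'll add a little orbit if needed.

play_rows(
  commands=[
    [[0, 0, 0, 6, 0, 0, 20], [0, 0, 0, 3, 0, 0, 20], [0, 0, 0, 4, 0, 0, 20], [0, 0, 0, 2, 0, 0, 20]],
  ],
)

```text
time_s: 11.3
eef_pos: [0.512, 0.1835, 0.0766]
tcp_rot: [[-0.112, 0.994, 0.0], [0.994, 0.112, 0.0], [0.0, 0.0, -1.0]]
force: [0.2, 3.3, -3.7]
gripper_width: 0.031
gripper_force: 81.4
```

```bash
python3 - <<'E'
from h import *
m2([8]*8,dph=[2,3,3,2,1])
E
```

```text
t 11.35 th 2.0018954506670945 al 5.93 phi 1.649 rho 315.1 z 0.0766 pF 11.4 pGeo 6.6 yaw 1.683 F [ 0.54  3.52 -2.86] 178
t 11.4 th 1.9769919142262957 al 5.956 phi 1.649 rho 314.9 z 0.0766 pF 10.7 pGeo 7.5 yaw 1.683 F [-0.07  3.27 -3.13] 181
w 0.505 al now 5.981 p now 8.2
cmd [3, 1, 0, 0, 0, -1, 0, -1]
0.065 [(6.07, 0.368, 8.0), (6.161, 0.27, 7.8), (6.243, 0.205, 8.1), (6.301, 0.17, 8.1), (6.338, 0.155, 8.0), (6.357, 0.153, 8.6), (6.377, 0.159, 8.7), (6.398, 0.175, 9.2)]
0.08 [(6.071, 0.394, 8.1), (6.167, 0.314, 7.9), (6.256, 0.265, 8.1), (6.322, 0.241, 8.1), (6.369, 0.238, 7.8), (6.399, 0.247, 8.2), (6.431, 0.268, 8.1), (6.467, 0.299, 8.3)]
0.095 [(6.073, 0.411, 8.1), (6.172, 0.345, 7.9), (6.264, 0.304, 8.1), (6.336, 0.288, 8.0), (6.389, 0.289, 7.6), (6.426, 0.303, 7.9), (6.466, 0.327, 7.6), (6.508, 0.36, 7.6)]
```

play_rows(
  commands=[
    [[0, 0, -2, 3, -11, 0, 20], [0, 0, -3, 1, -16, 0, 20], [0, 0, -3, 0, -16, 0, 20], [0, 0, -3, -1, -16, 0, 20], [0, 0, -1, -1, -5, 0, 20]],
  ],
)

```text
time_s: 12.02
eef_pos: [0.4471, 0.1726, 0.0766]
tcp_rot: [[-0.318, 0.948, -0.002], [0.948, 0.318, 0.0], [0.001, -0.002, -1.0]]
force: [-1.2, 3.8, -2.8]
gripper_width: 0.031
gripper_force: 81.5
```

```bash
python3 - <<'E'
from h import *
m2([8]*10)
E
```

```text
t 12.075 th 1.8689445179242687 al 6.269 phi 1.855 rho 316.6 z 0.0766 pF 11.3 pGeo 10.4 yaw 1.893 F [-1.32  3.11 -1.34] 178
t 12.125 th 1.8679991483075604 al 6.265 phi 1.85 rho 316.6 z 0.0768 pF 14.4 pGeo 10.4 yaw 1.892 F [-1.83  3.92 -2.39] 180
w -0.084 al now 6.261 p now 10.4
cmd [3, -1, 0, 0, 0, 0, 0, 0, 0, 0]
0.065 [(6.252, -0.064, 8.4), (6.245, -0.049, 8.1), (6.239, -0.038, 8.3), (6.235, -0.028, 8.3), (6.232, -0.02, 8.3), (6.23, -0.013, 8.3), (6.229, -0.007, 8.3), (6.229, -0.001, 8.3), (6.228, 0.0, 8.3), (6.228, 0.0, 8.3)]
0.08 [(6.251, -0.068, 8.4), (6.244, -0.056, 8.1), (6.237, -0.047, 8.3), (6.232, -0.04, 8.3), (6.227, -0.035, 8.3), (6.223, -0.031, 8.2), (6.219, -0.029, 8.2), (6.216, -0.028, 8.2), (6.212, -0.028, 8.2), (6.209, -0.03, 8.1)]
0.095 [(6.251, -0.07, 8.4), (6.243, -0.061, 8.1), (6.236, -0.053, 8.3), (6.23, -0.048, 8.3), (6.224, -0.044, 8.2), (6.219, -0.042, 8.2), (6.213, -0.042, 8.2), (6.208, -0.043, 8.1), (6.203, -0.045, 8.1), (6.197, -0.05, 8.1)]
```

play_rows(
  commands=[
    [[0, 0, -2.5, 1, -14, 0, 20], [0, 0, -2.5, 0, -14, 0, 20], [0, 0, -2.5, -1, -14, 0, 20], [0, 0, -2.5, -1, -14, 0, 20]],
  ],
)

```text
time_s: 12.62
eef_pos: [0.3967, 0.1504, 0.0765]
tcp_rot: [[-0.478, 0.878, -0.001], [0.878, 0.478, -0.0], [0.0, -0.001, -1.0]]
force: [-1.4, 2.9, -2.0]
gripper_width: 0.0311
gripper_force: 81.5
```

```bash
python3 - <<'E'
from h import *
m2([8.5]*10)
from workcell import arm; print(arm.state()["qpos"])
E
```

```text
t 12.675 th 1.8603322846210126 al 0.182 phi 2.042 rho 315.2 z 0.0762 pF 11.1 pGeo 10.3 yaw 2.07 F [-4.56  1.28 -2.62] 180
t 12.725 th 1.8585347759291344 al 0.178 phi 2.037 rho 315.2 z 0.0764 pF 11.9 pGeo 10.4 yaw 2.067 F [-2.09  2.83 -2.12] 177
w -0.07 al now 0.175 p now 10.4
cmd [3, -2, 1, -1, 0, 0, -1, -1, -2, -2]
0.065 [(0.173, 0.021, 8.5), (0.179, 0.065, 8.8), (0.19, 0.116, 8.5), (0.208, 0.169, 8.6), (0.233, 0.231, 8.4), (0.266, 0.299, 7.7), (0.308, 0.372, 7.4), (0.36, 0.454, 7.0), (0.423, 0.543, 6.8), (0.497, 0.639, 6.4)]
0.08 [(0.172, 0.012, 8.5), (0.176, 0.048, 8.8), (0.185, 0.088, 8.6), (0.198, 0.13, 8.7), (0.218, 0.179, 8.7), (0.244, 0.231, 8.2), (0.276, 0.29, 8.2), (0.317, 0.358, 8.2), (0.366, 0.437, 8.5), (0.427, 0.53, 8.7)]
0.095 [(0.172, 0.004, 8.5), (0.174, 0.034, 8.8), (0.18, 0.067, 8.6), (0.191, 0.102, 8.9), (0.206, 0.141, 8.9), (0.227, 0.184, 8.5), (0.253, 0.231, 8.7), (0.285, 0.287, 8.9), (0.325, 0.354, 9.6), (0.375, 0.437, 10.2)]
[-0.69905472  0.32039719  0.29749898  2.25716934 -0.16826714  0.586093
  0.22153144]
```

play_rows(
  commands=[
    [[0, 0, 0, 1, 0, 0, 20], [0, 0, 0, 0, 0, 0, 20], [0, 0, 0, -1, 0, 0, 20], [0, 0, 0, 0, 0, 0, 20], [0, 0, 0, -1, 0, 0, 20], [0, 0, 0, -1, 0, 0, 20]],
  ],
)

```text
time_s: 13.48
eef_pos: [0.3988, 0.1492, 0.0766]
tcp_rot: [[-0.476, 0.88, -0.0], [0.88, 0.476, -0.0], [0.0, -0.0, -1.0]]
force: [-1.9, 3.2, -2.5]
gripper_width: 0.0314
gripper_force: 81.5
```

```bash
python3 - <<'E'
from h import *
m2([8.5]*8)
E
```

```text
t 13.525 th 1.7557441386184531 al 0.268 phi 2.024 rho 313.2 z 0.0765 pF 9.3 pGeo 10.6 yaw 2.066 F [-1.4   2.34 -2.65] 180
t 13.575 th 1.7406337411102204 al 0.284 phi 2.024 rho 313.2 z 0.0766 pF 14.2 pGeo 10.3 yaw 2.066 F [-0.65  4.37 -2.18] 183
w 0.304 al now 0.299 p now 9.9
cmd [1, -3, -2, -3, -3, -4, -4, -4]
0.065 [(0.343, 0.405, 8.2), (0.4, 0.506, 8.2), (0.471, 0.624, 8.3), (0.557, 0.75, 8.0), (0.659, 0.876, 7.4), (0.776, 0.99, 7.0), (0.907, 1.089, 6.6), (1.048, 1.167, 6.6)]
0.08 [(0.342, 0.386, 8.2), (0.396, 0.468, 8.4), (0.46, 0.567, 8.6), (0.538, 0.675, 8.7), (0.63, 0.789, 8.5), (0.736, 0.9, 8.4), (0.855, 1.005, 8.3), (0.987, 1.095, 8.2)]
0.095 [(0.341, 0.373, 8.2), (0.392, 0.443, 8.5), (0.453, 0.526, 8.8), (0.525, 0.621, 9.1), (0.609, 0.723, 9.2), (0.706, 0.828, 9.4), (0.816, 0.932, 9.6), (0.939, 1.027, 9.6)]
```

play_rows(
  commands=[
    [[0, 0, 0, 0, 0, 0, 20], [0, 0, 0, -3, 0, 0, 20], [0, 0, 0, -2, 0, 0, 20], [0, 0, 0, -3, 0, 0, 20], [0, 0, 0, -3, 0, 0, 20]],
  ],
)

```text
time_s: 14.2
eef_pos: [0.4043, 0.1393, 0.0766]
tcp_rot: [[-0.475, 0.88, 0.0], [0.88, 0.475, -0.0], [-0.0, 0.0, -1.0]]
force: [-1.7, 2.6, -3.5]
gripper_width: 0.0311
gripper_force: 81.5
```

```bash
python3 - <<'E'
from h import *
m2([8,8,8,8,10,14,18,22,24])
E
```

```text
t 14.25 th 1.3329025558973764 al 0.688 phi 2.021 rho 301.6 z 0.0766 pF 8.5 pGeo 8.9 yaw 2.066 F [-2.15  1.67 -3.98] 176
t 14.3 th 1.2864598301640813 al 0.735 phi 2.021 rho 301.7 z 0.0766 pF 6.3 pGeo 7.1 yaw 2.066 F [-0.49  1.77 -3.63] 176
w 0.93 al now 0.781 p now 5.5
cmd [-10, -1, -4, -2, -4, -4, -3, -2, 1]
0.065 [(0.903, 1.022, 8.3), (1.038, 1.131, 8.1), (1.185, 1.201, 7.9), (1.338, 1.24, 8.0), (1.493, 1.244, 10.1), (1.646, 1.196, 14.0), (1.788, 1.064, 18.3), (1.907, 0.821, 22.4), (1.988, 0.48, 24.0)]
0.08 [(0.902, 1.005, 8.3), (1.034, 1.095, 8.2), (1.175, 1.155, 8.1), (1.322, 1.19, 8.2), (1.471, 1.198, 10.2), (1.619, 1.166, 13.9), (1.76, 1.071, 18.0), (1.883, 0.89, 22.0), (1.978, 0.625, 23.8)]
0.095 [(0.901, 0.993, 8.3), (1.031, 1.07, 8.3), (1.168, 1.122, 8.2), (1.311, 1.154, 8.4), (1.456, 1.163, 10.3), (1.6, 1.141, 13.8), (1.739, 1.069, 17.9), (1.864, 0.926, 21.7), (1.966, 0.713, 23.6)]
```

play_rows(
  commands=[
    [[0, 0, 0, -10, 0, 0, 20], [0, 0, 0, -2, 0, 0, 20], [0, 0, 0, -4, 0, 0, 20], [0, 0, 0, -2, 0, 0, 20], [0, 0, 0, -4, 0, 0, 20], [0, 0, 0, -4, 0, 0, 20]],
  ],
)

```text
time_s: 15.05
eef_pos: [0.4167, 0.117, 0.0767]
tcp_rot: [[-0.476, 0.879, 0.0], [0.879, 0.476, 0.001], [0.0, 0.001, -1.0]]
force: [-1.6, 5.9, -1.6]
gripper_width: 0.031
gripper_force: 81.6
```

```bash
python3 - <<'E'
from h import *
m2([19,23,24,20,12,10,10,10,10,10])
E
```

```text
t 15.1 th 0.3839320481752319 al 1.626 phi 2.01 rho 276.0 z 0.0767 pF 18.0 pGeo 16.0 yaw 2.067 F [-1.37  5.28 -1.42] 170
t 15.15 th 0.32831747343196044 al 1.682 phi 2.01 rho 276.3 z 0.0767 pF 18.6 pGeo 16.0 yaw 2.066 F [-1.78  5.26 -2.01] 173
w 1.122 al now 1.738 p now 16.4
cmd [-2, -2, 2, 7, 8, -1, -1, -1, -1, -1]
0.065 [(1.867, 0.934, 19.3), (1.966, 0.642, 23.0), (2.023, 0.269, 23.6), (2.033, -0.057, 18.6), (2.015, -0.204, 10.7), (1.984, -0.282, 8.1), (1.945, -0.345, 8.1), (1.898, -0.399, 8.2), (1.845, -0.442, 8.4), (1.788, -0.473, 8.6)]
0.08 [(1.869, 0.969, 19.3), (1.976, 0.728, 23.2), (2.047, 0.412, 24.1), (2.077, 0.096, 19.7), (2.075, -0.086, 12.1), (2.058, -0.177, 9.7), (2.031, -0.258, 9.9), (1.994, -0.333, 10.0), (1.947, -0.401, 10.1), (1.894, -0.456, 10.1)]
0.095 [(1.871, 0.993, 19.3), (1.982, 0.788, 23.3), (2.063, 0.513, 24.5), (2.109, 0.231, 20.5), (2.123, 0.013, 13.4), (2.117, -0.09, 11.2), (2.1, -0.183, 11.6), (2.071, -0.274, 11.8), (2.031, -0.359, 11.9), (1.981, -0.434, 11.8)]
```

play_rows(
  commands=[
    [[0, 0, 0, -2, 0, 0, 20], [0, 0, 0, -2, 0, 0, 20], [0, 0, 0, 2, 0, 0, 20], [0, 0, 2, 6, 8, 0, 20]],
  ],
)

```text
time_s: 15.65
eef_pos: [0.4215, 0.1246, 0.0768]
tcp_rot: [[-0.444, 0.896, 0.0], [0.896, 0.444, 0.001], [0.001, 0.0, -1.0]]
force: [-1.9, 4.6, -1.5]
gripper_width: 0.031
gripper_force: 81.6
```

```bash
python3 - <<'E'
from h import *
m2([12,9,9,9,9,10,10,10],dph=[-4,-6,-6,-6,-2])
E
```

```text
t 15.7 th 0.0045825948145660576 al 1.974 phi 1.979 rho 282.2 z 0.077 pF 22.3 pGeo 14.1 yaw 2.031 F [-0.4   7.09 -3.35] 172
t 15.75 th 0.007165823385395034 al 1.972 phi 1.98 rho 281.8 z 0.0769 pF 17.5 pGeo 14.4 yaw 2.033 F [-1.79  4.87 -2.39] 172
w -0.033 al now 1.971 p now 14.4
cmd [2, 1, -2, 0, 1, -2, 1, -1]
0.065 [(1.89, -0.131, 11.6), (1.765, -0.175, 8.7), (1.638, -0.178, 8.7), (1.513, -0.147, 9.3), (1.463, -0.091, 8.9), (1.456, -0.027, 9.9), (1.455, 0.002, 9.9), (1.456, 0.003, 10.3)]
0.08 [(1.891, -0.113, 11.7), (1.769, -0.15, 8.7), (1.645, -0.153, 8.8), (1.523, -0.13, 9.2), (1.474, -0.088, 8.8), (1.466, -0.038, 9.9), (1.465, 0.0, 9.8), (1.465, 0.0, 10.2)]
0.095 [(1.892, -0.101, 11.7), (1.772, -0.132, 8.7), (1.651, -0.136, 8.8), (1.53, -0.118, 9.2), (1.482, -0.083, 8.8), (1.475, -0.043, 9.8), (1.472, 0.0, 9.8), (1.472, 0.0, 10.2)]
```

play_rows(
  commands=[
    [[0, 0, 4, 2, 19, 0, 20], [0, 0, 6, 0, 29, 0, 20], [0, 0, 6, -2, 29, 0, 20], [0, 0, 4, -1, 19, 0, 20], [0, 0, 0, 0, 0, 0, 20], [0, 0, 0, 0, 0, 0, 20]],
  ],
)

```text
time_s: 16.5
eef_pos: [0.511, 0.1538, 0.0762]
tcp_rot: [[-0.112, 0.994, -0.001], [0.994, 0.112, -0.0], [-0.0, -0.001, -1.0]]
force: [-0.7, 3.1, -3.0]
gripper_width: 0.0317
gripper_force: 81.5
```

```bash
python3 - <<'E'
from h import *
m2([12]*4)
E
```

```text
t 16.55 th 0.1963951154060505 al 1.475 phi 1.671 rho 285.4 z 0.0763 pF 10.7 pGeo 6.8 yaw 1.683 F [-0.02  3.27 -2.32] 174
t 16.6 th 0.20874299119051443 al 1.462 phi 1.671 rho 285.5 z 0.0764 pF 7.1 pGeo 6.8 yaw 1.683 F [-0.05  2.17 -2.91] 170
w -0.255 al now 1.449 p now 6.9
cmd [-7, 3, -1, 0]
0.065 [(1.421, -0.185, 11.8), (1.405, -0.081, 12.1), (1.401, 0.004, 12.0), (1.403, 0.026, 12.3)]
0.08 [(1.42, -0.198, 11.8), (1.401, -0.113, 12.1), (1.393, -0.029, 12.1), (1.393, 0.013, 12.3)]
0.095 [(1.42, -0.207, 11.8), (1.399, -0.135, 12.1), (1.387, -0.062, 12.1), (1.384, 0.005, 12.4)]
```

play_rows(
  commands=[
    [[0, 0, 0, -7, 0, 0, 20], [0, 0, 0, -2, 0, 0, 20], [0, 0, 0, 0, 0, 0, 20], [0, 0, -2, 0, -10, 0, 20], [0, 0, -2, 0, -10, 0, 20], [0, 0, -2, 0, -10, 0, 20], [0, 0, 0, 0, 0, 0, 20], [0, 0, 0, 0, 0, 0, 20], [0, 0, 0, 0, 0, 0, 20], [0, 0, 0, 0, 0, 0, 20]],
  ],
)

```text
time_s: 17.85
eef_pos: [0.4831, 0.1409, 0.0766]
tcp_rot: [[-0.215, 0.977, 0.0], [0.977, 0.215, 0.0], [0.0, 0.0, -1.0]]
force: [-0.5, 4.9, -3.4]
gripper_width: 0.0314
gripper_force: 81.4
```

```bash
python3 - <<'E'
from h import *
m2(None)
E
```

```text
t 17.9 th 0.22022890989308505 al 1.555 phi 1.776 rho 277.1 z 0.0766 pF 15.2 pGeo 14.9 yaw 1.788 F [-1.35  4.38 -3.52] 175
t 17.95 th 0.2214683518639355 al 1.554 phi 1.776 rho 277.1 z 0.0767 pF 21.0 pGeo 14.9 yaw 1.788 F [-1.39  6.16 -2.61] 173
w -0.025 al now 1.553 p now 14.9
```

Nearly at rest (residual about 0.02 rad/s) on the middle of the long side, spring in about 15 mm. Now holding for over three seconds.

play_rows(
  commands=[
    [[0, 0, 0, 0, 0, 0, 20], [0, 0, 0, 0, 0, 0, 20], [0, 0, 0, 0, 0, 0, 20], [0, 0, 0, 0, 0, 0, 20], [0, 0, 0, 0, 0, 0, 20], [0, 0, 0, 0, 0, 0, 20], [0, 0, 0, 0, 0, 0, 20], [0, 0, 0, 0, 0, 0, 20], [0, 0, 0, 0, 0, 0, 20], [0, 0, 0, 0, 0, 0, 20]],
  ],
)

```text
time_s: 19.2
eef_pos: [0.4831, 0.1409, 0.0766]
tcp_rot: [[-0.215, 0.977, 0.0], [0.977, 0.215, 0.0], [0.0, 0.0, -1.0]]
force: [-1.0, 4.7, -3.0]
gripper_width: 0.031
gripper_force: 81.4
```

play_rows(
  commands=[
    [[0, 0, 0, 0, 0, 0, 20], [0, 0, 0, 0, 0, 0, 20], [0, 0, 0, 0, 0, 0, 20], [0, 0, 0, 0, 0, 0, 20], [0, 0, 0, 0, 0, 0, 20], [0, 0, 0, 0, 0, 0, 20], [0, 0, 0, 0, 0, 0, 20], [0, 0, 0, 0, 0, 0, 20], [0, 0, 0, 0, 0, 0, 20], [0, 0, 0, 0, 0, 0, 20]],
  ],
)

```text
time_s: 20.45
eef_pos: [0.4831, 0.1409, 0.0766]
tcp_rot: [[-0.215, 0.977, 0.0], [0.977, 0.215, 0.0], [0.0, 0.0, -1.0]]
force: [-0.6, 5.3, -3.2]
gripper_width: 0.031
gripper_force: 81.4
```

play_rows(
  commands=[
    [[0, 0, 0, 0, 0, 0, 20], [0, 0, 0, 0, 0, 0, 20], [0, 0, 0, 0, 0, 0, 20], [0, 0, 0, 0, 0, 0, 20], [0, 0, 0, 0, 0, 0, 20], [0, 0, 0, 0, 0, 0, 20], [0, 0, 0, 0, 0, 0, 20], [0, 0, 0, 0, 0, 0, 20], [0, 0, 0, 0, 0, 0, 20], [0, 0, 0, 0, 0, 0, 20]],
  ],
)

```text
time_s: 21.7
eef_pos: [0.4831, 0.1409, 0.0766]
tcp_rot: [[-0.215, 0.977, 0.0], [0.977, 0.215, 0.0], [0.0, 0.0, -1.0]]
force: [-0.2, 6.1, -3.1]
gripper_width: 0.0311
gripper_force: 81.4
```

```bash
python3 - <<'E'
from h import *
m2(None)
E
```

```text
t 21.75 th 0.23042858392923407 al 1.545 phi 1.776 rho 277.1 z 0.0766 pF 17.8 pGeo 14.9 yaw 1.788 F [-1.34  5.19 -3.91] 167
t 21.8 th 0.23089005545335137 al 1.545 phi 1.776 rho 277.0 z 0.0766 pF 16.7 pGeo 15.0 yaw 1.788 F [-1.    4.92 -3.66] 171
w -0.011 al now 1.544 p now 15.0
```

```bash
python3 -c "
from workcell import arm; print(arm.job_done())"
```

```text
the job is handed in; nothing more can be done
None
```

I rolled the edging once right round and over the seam again. The top came to rest on the middle of the next long side, and I handed the job in after a hold of nearly 4 s with the spring in about 15 mm (4.5–5 N). No verdict came back; the lightest press I measured was about 5 mm of spring by force, against the 4 mm limit, though the picture-based estimate there was nearer 3 mm.

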